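# Sort the drone parts into their trays

## Robot

A 6-joint arm with a two-finger parallel gripper is mounted at the origin on the work surface. World frame = base frame: x ahead of the robot, y to its left, z up, the work surface at z = 0. Lengths are in m, angles in degrees, forces in N, time in s.
With the tool pointing down it reaches from about 0.35 to 0.925 m from the base axis. Payload 6.4 kg.
Tool frame: the origin (TCP) lies midway between the tips of the shut fingers; the grasp point (between the pads) lies 19 mm behind it; z points along the fingers, y is the line along which they close (so a half turn about z gives the same grasp; the last joint's range is limited). The gripper opens to 94 mm and grips with 3 to 60 N. Pads are 16 mm wide; open, the fingers measure 119 mm over their backs; the gripper's body (75 mm by 177 mm) begins 78 mm behind the grasp point.
Start: joints at [-80.678, 14.043, 89.255, -0, 76.702, -9.975], TCP at [0.215, -0.613, 0.205] pointing down, gripper open.
Joint ranges: [-179.41, 179.41], [-58.25, 129.5], [7.25, 145.43], [-54.29, 234.29], [11.92, 165.04], [-157.13, 157.13]. Speed limits (degrees/s): [147.25, 147.25, 180, 180, 180, 180].

## Interface

Orientations are given as [roll, pitch, yaw] about the fixed x, y, z axes, in that order (R = Rz(yaw) Ry(pitch) Rx(roll)).
In Python, from station import manip gives the robot as it stands.
- The arm moves only by the tool jog_arm, never from a script. Its argument "rows" is a list of rows, each a list of 7 numbers: the shift along the tool's x, y, z in cm, then the turn, a rotation vector about the tool's x, y, z in rad, then the opening, from 0 (shut) to 1 (fully open). A call has exactly 8 rows; each row shifts and turns the commanded pose from where the row before left it, along the tool's axes as they then stand; what a row does not reach is not made up. A row lasts 1/10 s, in which the tool goes at most 50 mm and 8.59 degrees, less where a joint would pass 70% of its speed; a pose out of reach is approached as far as the arm can. A call with a gripper value outside its range is refused whole. The fingers move at their own pace and stop on an object; the grip force is fixed at half the most. Time passes only in rows, so rows that do not move let the fingers close, or fill a call up. It gives the time, the measured TCP pose, the force, the opening and the grip force at its end, in the units of the state.
- manip.sense(): the state, without advancing time (a new reading comes with each control period).
- manip.camera(name): name is "side" or "top" or "wrist"; returns the picture (400x640x3 uint8, red, green, blue); there is no depth.
- manip.camera_params(name): a dict with "K" (3x3 intrinsics, pixels), "R" (3x3) and "t" (3): a world point X has camera coordinates R X + t; the wrist camera has in their place "mount" (4x4, takes a point from camera to tool coordinates, whose origin is the TCP and whose axes are the flange's). Camera axes: x right, y down, z forward; pixel columns grow to the right and rows downward; lengths in m; the calibration is good to about 2 mm. A picture is of the moment at which its call begins: read the wrist's pose just before it. camera_params takes no time and is no camera call.
- manip.job_done(): hands the job in; it is judged then, once.
The state is a dict: "time": time; "joint_positions": joint angles; "joint_velocities": joint speeds; "tau": joint torques, N m; "tcp_pos": TCP position; "ee_rot": TCP orientation; "wrist_force": force on the tool from outside, world axes, zero at the start; "wrist_torque": the same for the moment, N m; "width": opening from 0.0 (shut) to 1.0 (fully open); "finger_force": force on a finger pad.
Only numpy, scipy, OpenCV 4.12 (cv2) and the standard library are available. Lean on these libraries where they do the work, as an engineer would, in place of code of your own. Each camera call takes 0.05 s, during which the arm holds its last target. There are 200 camera calls.

## Task

Tidy up the loose drone parts on the bench: put the two motors in the blue tray and the two battery packs in the red tray, one to each bay, and the white GPS receiver in the green tray. Each must end up inside its bay, flat on the tray floor and the same way up as it is now. Leave the brown bottle and the solder spool where they stand.

Things in the scene. Friction and masses are not known exactly. Their poses are not given: they have to be found in the camera images.
- motor_orange: Brushless drone motor, upright, round, 42 mm tall: foot 32 mm across and 5 mm high, copper windings up to 12 mm, then the orange bell, a smooth cylinder 36 mm across from 12 to 36 mm above the underside (grip here), with an 8 mm wide steel nut on top. About 90 g. Origin: centre of the underside; z up along the shaft.
- motor_purple: Brushless drone motor, upright, round, 42 mm tall: foot 32 mm across and 5 mm high, copper windings up to 12 mm, then the purple bell, a smooth cylinder 36 mm across from 12 to 36 mm above the underside (grip here), with an 8 mm wide steel nut on top. About 90 g. Origin: centre of the underside; z up along the shaft.
- battery_yellow: Drone battery pack: yellow (with a black band) block, 75 mm long (its x) by 35 mm wide (its y) by 36 mm high (its z), lying flat. About 155 g. Origin: centre of the underside.
- battery_black: Drone battery pack: black (with a pale paper band) block, 75 mm long (its x) by 35 mm wide (its y) by 36 mm high (its z), lying flat. About 155 g. Origin: centre of the underside.
- gps: GPS receiver on a short mast, upright, 48 mm tall: black round foot 48 mm across and 5 mm high, aluminium mast 12 mm across, and on top a white round puck 50 mm across from 34 to 48 mm above the underside (grip here), with a black arrow on it. About 60 g. Origin: centre of the underside; z up.
- motor_tray: Blue two-bay motor tray, fixed to the bench. Floor 4 mm above the bench, walls and the divider 4 mm thick, rims 12 mm above the bench. Outside 72 mm (its x) by 140 mm (its y); two square bays, each 64 x 64 mm inside, centred 34 mm to either side of the origin along y. Origin: centre of its underside, at bench height; z up.
- battery_tray: Red two-bay battery tray, fixed to the bench. Floor 4 mm above the bench, walls and the divider 4 mm thick, rims 12 mm above the bench. Outside 104 mm (its x) by 144 mm (its y); two oblong bays, each 96 mm (x) by 66 mm (y) inside, centred 35 mm to either side of the origin along y; a battery fits lengthwise along x. Origin: centre of its underside, at bench height; z up.
- gps_tray: Green single-bay GPS tray, fixed to the bench. Floor 4 mm above the bench, walls 4 mm thick, rims 12 mm above the bench. Outside 82 x 82 mm, one square bay 74 x 74 mm inside, centred on the origin. Origin: centre of its underside, at bench height; z up.
- flux_bottle: Bystander: small brown bottle with a black cap standing upright, 34 mm across, 65 mm tall. Origin: centre of the underside. Leave it alone.
- solder_spool: Bystander: spool of solder standing on end, black flanges 46 mm across, 36 mm tall. Origin: centre of the underside. Leave it alone.
Things that resemble listed ones, but are neither listed nor needed, are in the scene too. There is more than one size of the motor_purple; the one meant has the size given above.

How it is judged (in metres and radians):
At the end, for the whole second after the job is handed in: A motor in each blue bay (centre within 18 mm of the bay centre along each tray axis), a battery in each red bay (14 mm along x, 18 mm along y), the GPS in the green tray (15 mm); each flat on the floor (underside under 9 mm above the bench, tilt under 0.1 rad) and at rest (under 20 mm/s) (((x of motor_orange in the frame of motor_tray between -0.018 and 0.018 m and y of motor_orange in the frame of motor_tray between 0.016 and 0.052 m and x of motor_purple in the frame of motor_tray between -0.018 and 0.018 m and y of motor_purple in the frame of motor_tray between -0.052 and -0.016 m) or (x of motor_orange in the frame of motor_tray between -0.018 and 0.018 m and y of motor_orange in the frame of motor_tray between -0.052 and -0.016 m and x of motor_purple in the frame of motor_tray between -0.018 and 0.018 m and y of motor_purple in the frame of motor_tray between 0.016 and 0.052 m)) and ((x of battery_yellow in the frame of battery_tray between -0.014 and 0.014 m and y of battery_yellow in the frame of battery_tray between 0.017 and 0.053 m and x of battery_black in the frame of battery_tray between -0.014 and 0.014 m and y of battery_black in the frame of battery_tray between -0.053 and -0.017 m) or (x of battery_yellow in the frame of battery_tray between -0.014 and 0.014 m and y of battery_yellow in the frame of battery_tray between -0.053 and -0.017 m and x of battery_black in the frame of battery_tray between -0.014 and 0.014 m and y of battery_black in the frame of battery_tray between 0.017 and 0.053 m)) and x of gps in the frame of gps_tray between -0.015 and 0.015 m and y of gps in the frame of gps_tray between -0.015 and 0.015 m and z of each of motor_orange, motor_purple in the frame of motor_tray below 0.009 m and angle between each of motor_orange, motor_purple, battery_yellow, battery_black, gps's own z axis and vertical below 0.1 rad and linear speed of each of motor_orange, motor_purple, battery_yellow, battery_black, gps below 0.02 m/s and z of each of battery_yellow, battery_black in the frame of battery_tray below 0.009 m and z of gps in the frame of gps_tray below 0.009 m); the robot touches nothing.
It fails at once if the brown bottle is knocked or moved by more than 20 mm (distance of flux_bottle from where it was at the start of the episode above 0.02 m or angle between flux_bottle's own z axis and vertical above 0.35 rad).
It fails at once if the solder spool is knocked or moved by more than 20 mm (distance of solder_spool from where it was at the start of the episode above 0.02 m or angle between solder_spool's own z axis and vertical above 0.35 rad).
It also fails if it takes over 120 s, if anything falls off the work surface, if the arm or the gripper's body presses on something with over 40 N, if the wrist force passes 120 N, or if a joint passes its speed limit or range.

## Working session

There is one attempt and no reset: what is moved stays moved. The work goes in short steps, Python scripts to look and compute and a tool call to move; the robot and the scene stay as the last step left them, time stands still between calls to the robot, and variables do not carry over. Pictures are saved under pics/ and viewed, at most 14 in all, crops included, and the job is handed in when it is done.

Besides the shell and the picture viewer there is one more tool, called after "Request:" in YAML: its name, and indented under it one key for each argument. jog_arm: Moves the arm, as the interface text tells. Its arguments: {"type":"object","properties":{"rows":{"type":"array","items":{"type":"array","items":{"type":"number"}}}},"required":["rows"]}

```bash
ls; mkdir -p pics
python3 - <<'E'
from station import manip
import cv2,numpy as np
for n in ("top","side"):
    cv2.imwrite(f"pics/{n}0.png",manip.camera(n)[:,:,::-1]); p=manip.camera_params(n); print(n,p["K"].tolist(),np.round(p["R"],4).tolist(),p["t"])
print(manip.camera_params("wrist")); s=manip.sense();print(s)
E
```

```text
pics
top [[503.1969363271648, 0.0, 319.2571846158924], [0.0, 503.1969363271648, 197.8596264545992], [0.0, 0.0, 1.0]] [[-0.0037, -1.0, 0.0025], [-0.9784, 0.0031, -0.2069], [0.2069, -0.0032, -0.9784]] [0.02096385 0.49936579 1.40804353]
side [[410.72403845346076, 0.0, 329.21727246067763], [0.0, 410.72403845346076, 199.61072504732883], [0.0, 0.0, 1.0]] [[-0.8865, -0.4625, 0.0137], [-0.2814, 0.5155, -0.8093], [0.3672, -0.7214, -0.5872]] [0.46151065 0.14755038 0.78997062]
{'K': array([[280.10727517,   0.        , 317.71389096],
       [  0.        , 280.10727517, 203.71315567],
       [  0.        ,   0.        ,   1.        ]]), 'mount': array([[ 3.17646719e-05, -9.74256009e-01, -2.25444511e-01,
         6.47004041e-02],
       [ 9.99999940e-01,  1.08623109e-04, -3.28515637e-04,
         6.64128857e-04],
       [ 3.44546817e-04, -2.25444487e-01,  9.74255954e-01,
        -1.80305163e-01],
       [ 0.00000000e+00,  0.00000000e+00,  0.00000000e+00,
         1.00000000e+00]])}
{'time': 0.1, 'joint_positions': array([-8.06775725e+01,  1.40793325e+01,  8.93171309e+01, -1.69735783e-03,
        7.67032944e+01, -9.97375755e+00]), 'joint_velocities': array([-0.06063261,  0.00709686, -0.20786381,  0.0136423 , -0.0141867 ,
        0.04017609]), 'tau': array([-2.50831945e-04, -4.16914022e+01, -3.15526593e+01,  6.85958890e-02,
        3.09601659e-02, -5.01812872e-05]), 'tcp_pos': array([ 0.21471704, -0.61293382,  0.2044718 ]), 'ee_rot': array([-1.79901464e+02, -1.56515345e-02,  1.92965634e+01]), 'wrist_force': array([ 0.66564849, -0.82739148,  0.00542177]), 'wrist_torque': array([-0.00478791, -0.01650105, -0.0110252 ]), 'finger_force': 0.0, 'width': 1.0012878963248837}
```

View pics/top0.png

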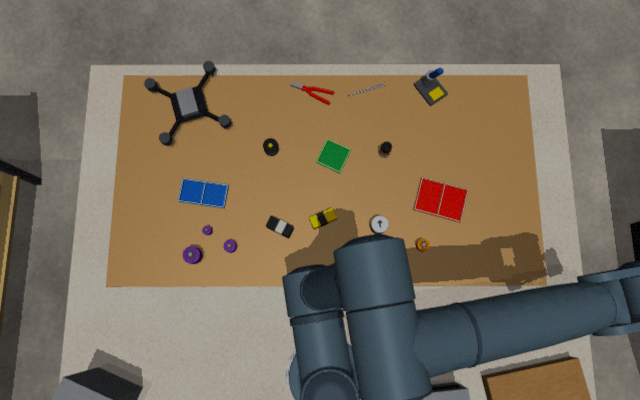

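View pics/side0.png

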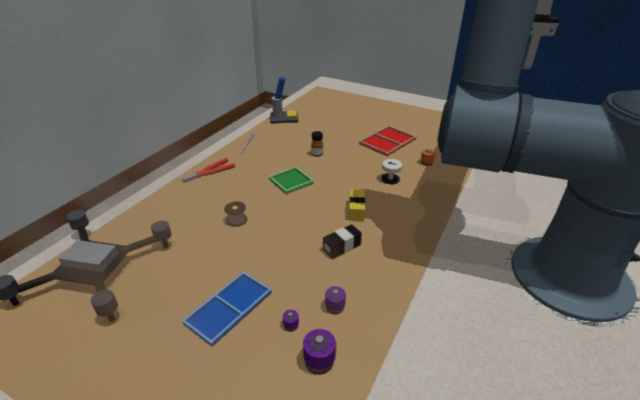

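Top view: the orange motor is at (422,244), GPS (380,225), yellow battery (323,218) and black battery (280,227). The trays are blue (204,194), red (441,200) and green (334,156). The spool is at (270,147) and the bottle at (386,148).

Candidates for motor_purple:
- small at top (208,230), side (291,320)
- medium at top (230,246), side (335,299)
- large at top (192,255), side (320,350)

The drone's motors are dark, so they are not candidates. I will size the three by triangulating them.

```bash
cat > lib.py <<'E'
import cv2, numpy as np
from station import manip
from scipy.spatial.transform import Rotation as Rn
def params(n, s=None):
    p=manip.camera_params(n); K=np.array(p["K"])
    if n!="wrist":
        R=np.array(p["R"]); return K, -R.T@p["t"], R.T
    M=np.eye(4); M[:3,:3]=Rn.from_euler("xyz",s["ee_rot"],degrees=True).as_matrix(); M[:3,3]=s["tcp_pos"]
    M=M@p["mount"]; return K, M[:3,3], M[:3,:3]
def shot(n, name=None):
    s=manip.sense(); im=manip.camera(n)
    if name: cv2.imwrite(f"pics/{name}.png", im[:,:,::-1])
    return im, params(n,s)
def ray(P,uv):
    K,c,R=P; d=R@np.linalg.inv(K)@[uv[0],uv[1],1]; return c, d/np.linalg.norm(d)
def plane(P,uv,z):
    c,d=ray(P,uv); return c+d*(z-c[2])/d[2]
def tri(P1,a,P2,b):
    c1,d1=ray(P1,a); c2,d2=ray(P2,b)
    k=np.linalg.lstsq(np.c_[d1,-d2],c2-c1,rcond=None)[0]
    p,q=c1+k[0]*d1,c2+k[1]*d2; return (p+q)/2, np.linalg.norm(p-q)
def proj(P,X):
    K,c,R=P; x=K@(R.T@(np.array(X)-c)); return x[:2]/x[2]
HSV=dict(orange=((5,180,110),(15,255,255)),purple=((130,90,40),(155,255,255)),yellow=((24,150,100),(34,255,255)),
 blue=((105,150,80),(122,255,255)),green=((60,120,60),(85,255,255)),red=((0,200,90),(4,255,255)),white=((0,0,170),(179,40,255)))
def blobs(im,col,amin=30):
    m=cv2.inRange(cv2.cvtColor(im,cv2.COLOR_RGB2HSV),*map(np.array,HSV[col]))
    if col=="red": m|=cv2.inRange(cv2.cvtColor(im,cv2.COLOR_RGB2HSV),np.array((174,200,90)),np.array((179,255,255)))
    m=cv2.morphologyEx(m,cv2.MORPH_CLOSE,np.ones((5,5)))
    cs,_=cv2.findContours(m,cv2.RETR_EXTERNAL,cv2.CHAIN_APPROX_NONE)
    return sorted([c for c in cs if cv2.contourArea(c)>amin],key=cv2.contourArea,reverse=True)
E
python3 - <<'E'
from lib import *
T,PT=shot("top"); S,PS=shot("side")
for c in HSV:
    for n,im in(("T",T),("S",S)):
        for b in blobs(im,c)[:6]:
            (u,v),(w,h),a=cv2.minAreaRect(b); print(c,n,round(u,1),round(v,1),"wh",round(w,1),round(h,1),round(a,1), "ar",cv2.contourArea(b))
for nm,a,b in(("small",(208,230),(291,320)),("med",(230,246),(335,299)),("large",(192,255),(320,350)),("orange",(422,244),(428,157)),("gps",(380,225),(392,166)),("yel",(323,218),(357,205)),("blk",(280,227),(342,241)),("blue",(204,194),(229,306)),("red",(441,200),(388,140)),("green",(334,156),(291,180)),("spool",(270,147),(235,212)),("bottle",(386,148),(317,144))):
    p,g=tri(PT,a,PS,b);print(nm,p.round(3),round(g,4), "mm/px top",round(np.linalg.norm(p-PT[1])/503*1000,2))
E
```

```text
purple T 191.8 254.8 wh 17.7 17.0 45.0 ar 232.0
purple T 229.5 245.5 wh 11.0 11.0 90.0 ar 105.0
purple T 206.5 230.0 wh 8.0 9.0 90.0 ar 57.5
purple S 319.0 349.0 wh 40.0 32.0 90.0 ar 1043.0
purple S 335.0 297.5 wh 18.0 23.0 0.0 ar 355.0
purple S 290.0 319.0 wh 18.0 14.0 90.0 ar 222.5
yellow T 435.9 93.1 wh 10.0 13.0 56.3 ar 110.5
yellow T 329.5 214.0 wh 11.2 9.8 63.4 ar 93.0
yellow T 314.5 221.0 wh 12.1 8.0 63.4 ar 77.5
yellow S 356.5 205.9 wh 15.7 7.1 8.1 ar 89.5
yellow S 356.5 193.0 wh 6.0 13.0 90.0 ar 51.5
yellow S 291.0 113.0 wh 4.0 8.0 90.0 ar 31.5
blue T 202.8 192.7 wh 44.4 20.7 8.4 ar 849.5
blue S 227.4 305.7 wh 28.4 77.3 48.8 ar 1891.0
green T 333.4 155.2 wh 24.1 23.3 26.6 ar 515.5
green S 290.9 178.9 wh 15.2 31.2 69.8 ar 334.5
red T 440.8 199.0 wh 45.6 30.1 15.1 ar 1288.0
red T 316.8 91.5 wh 29.9 13.4 24.4 ar 160.5
red S 387.5 139.5 wh 18.4 39.4 61.9 ar 406.5
white T 379.2 223.8 wh 14.1 13.4 45.0 ar 155.5
white S 503.0 333.5 wh 272.0 131.0 -0.0 ar 24942.0
white S 513.3 202.0 wh 94.3 61.8 11.3 ar 2438.5
white S 363.7 93.1 wh 160.9 28.1 1.5 ar 1143.0
white S 231.4 136.9 wh 6.3 94.0 57.8 ar 398.5
white S 633.0 278.5 wh 33.0 12.0 90.0 ar 205.5
white S 26.8 267.0 wh 8.5 33.2 57.7 ar 150.5
small [0.412 0.347 0.012] 0.0006 mm/px top 3.02
med [0.364 0.279 0.021] 0.0002 mm/px top 2.96
large [0.337 0.385 0.032] 0.0014 mm/px top 2.98
orange [ 0.366 -0.28   0.02 ] 0.0033 mm/px top 2.99
gps [ 0.423 -0.156  0.04 ] 0.003 mm/px top 2.92
yel [0.446 0.008 0.018] 0.001 mm/px top 2.95
blk [0.42  0.135 0.018] 0.0014 mm/px top 2.95
blue [0.525 0.366 0.003] 0.004 mm/px top 3.08
red [ 0.503 -0.345  0.006] 0.0022 mm/px top 3.08
green [ 0.642 -0.026  0.004] 0.0032 mm/px top 3.07
spool [0.664 0.168 0.025] 0.0028 mm/px top 3.05
bottle [ 0.656 -0.183  0.03 ] 0.0021 mm/px top 3.05
```

The top view is about 2.96 mm/px. That makes the middle purple about 36 mm across, with the others about 27 and 53 mm, so I choose (230,246). A close crop will check this once the wrist camera is over it. Next I'll write a jog calculator and go to the first look pose.

```bash
cat > go.py <<'E'
# usage: go.py x y z yaw [rows] -> per-row shift (cm) and turn (rad) in tool axes, from the pose as it stands
import sys; from lib import *
x,y,z,yaw=map(float,sys.argv[1:5]); s=manip.sense()
R=Rn.from_euler("xyz",s["ee_rot"],degrees=True); d=np.array([x,y,z])-s["tcp_pos"]
G=Rn.from_euler("xyz",[180,0,yaw],degrees=True); rv=(R.inv()*G).as_rotvec()
need=int(np.ceil(max(np.linalg.norm(d)/.05,np.linalg.norm(rv)/.149))); n=int(sys.argv[5]) if len(sys.argv)>5 else need
print("t",round(s["time"],1),"tcp",s["tcp_pos"].round(4),"rot",s["ee_rot"].round(1),"w",round(s["width"],3),"f",round(s["finger_force"],1),"need",need)
print("total turn",rv.round(3),"turn-first then shift cm:",(G.inv().apply(d)*100).round(2))
C=R;st=Rn.from_rotvec(rv/n)
for i in range(n): print((C.inv().apply(d/n)*100).round(2),(rv/n).round(3)); C=C*st
E
python3 go.py .45 -.2 .22 0 10
```

```text
t 0.2 tcp [ 0.2148 -0.6131  0.2048] rot [-179.9   -0.    19.3] w 1.003 f 0.0 need 10
total turn [-0.001  0.     0.337] turn-first then shift cm: [ 23.52 -41.31  -1.52]
[ 3.59 -3.12 -0.15] [-0.     0.     0.034]
[ 3.48 -3.24 -0.15] [-0.     0.     0.034]
[ 3.37 -3.36 -0.15] [-0.     0.     0.034]
[ 3.25 -3.47 -0.15] [-0.     0.     0.034]
[ 3.13 -3.58 -0.15] [-0.     0.     0.034]
[ 3.01 -3.68 -0.15] [-0.     0.     0.034]
[ 2.89 -3.78 -0.15] [-0.     0.     0.034]
[ 2.76 -3.87 -0.15] [-0.     0.     0.034]
[ 2.63 -3.96 -0.15] [-0.     0.     0.034]
[ 2.49 -4.05 -0.15] [-0.     0.     0.034]
```

Request:
jog_arm:
  rows:
    - [0,0,0,0,0,0.112,1]
    - [0,0,0,0,0,0.112,1]
    - [0,0,0,0,0,0.112,1]
    - [1.5,-2.6,-0.1,0,0,0,1]
    - [2.5,-4.2,-0.2,0,0,0,1]
    - [2.5,-4.2,-0.2,0,0,0,1]
    - [2.5,-4.2,-0.2,0,0,0,1]
    - [2.5,-4.2,-0.2,0,0,0,1]

```text
time: 1.0
tcp_pos: [0.3302, -0.4176, 0.2143]
ee_rot: [-180.0, -0.0, 0.0]
wrist_force: [0.7, -0.6, 0.7]
width: 0.999
finger_force: 0.0
```

Request:
jog_arm:
  rows:
    - [2.5,-4.2,-0.2,0,0,0,1]
    - [2.5,-4.2,-0.2,0,0,0,1]
    - [2.5,-4.2,-0.2,0,0,0,1]
    - [2.5,-4.2,-0.1,0,0,0,1]
    - [2,-4,0,0,0,0,1]
    - [0.5,-1,0,0,0,0,1]
    - [0,0,0,0,0,0,1]
    - [0,0,0,0,0,0,1]

```text
time: 1.8
tcp_pos: [0.4541, -0.2021, 0.2214]
ee_rot: [180.0, 0.0, 0.0]
wrist_force: [-0.1, 0.1, 0.1]
width: 1.005
finger_force: 0.0
```

```bash
python3 - <<'E'
from lib import *
im,P=shot("wrist","w1"); np.savez("v1.npz",im=im,K=P[0],c=P[1],R=P[2])
E
python3 go.py .45 .2 .22 0 10|head -2
```

```text
t 1.9 tcp [ 0.454  -0.2025  0.2214] rot [180.   0.  -0.] w 1.0 f 0.0 need 9
total turn [ 0.     0.    -0.001] turn-first then shift cm: [ -0.4  -40.25   0.14]
```

View pics/w1.png

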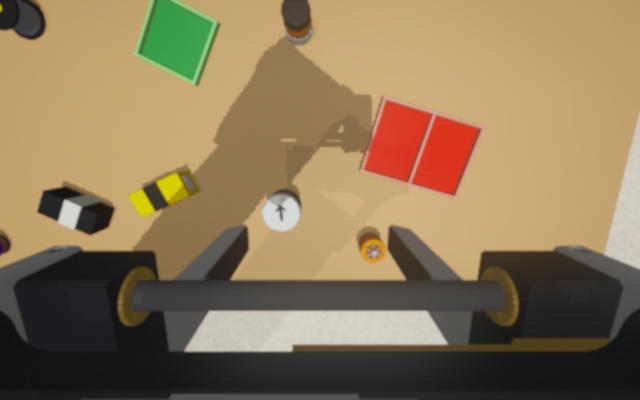

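Wrist view 1 shows the green tray at (177,38), bottle (297,20), red tray (421,147), yellow (163,194), black (75,210), GPS top (281,211) and orange (373,248). Next is the left side, with a stop midway for a second view.

Request:
jog_arm:
  rows:
    - [0,-2,0,0,0,0,1]
    - [0,-4,0,0,0,0,1]
    - [0,-4,0,0,0,0,1]
    - [0,-4,0,0,0,0,1]
    - [0,-4,0,0,0,0,1]
    - [0,-2,0,0,0,0,1]
    - [0,0,0,0,0,0,1]
    - [0,0,0,0,0,0,1]

```text
time: 2.65
tcp_pos: [0.4544, -0.0026, 0.2215]
ee_rot: [180.0, 0.0, -0.0]
wrist_force: [0.7, -0.2, 0.5]
width: 0.999
finger_force: 0.0
```

Run:
```python
from lib import *
im,P=shot("wrist","w2"); np.savez("v2.npz",im=im,K=P[0],c=P[1],R=P[2])
```

Request:
jog_arm:
  rows:
    - [-1,-3,0,0,0,0,1]
    - [-1,-4,0,0,0,0,1]
    - [-1,-4,0,0,0,0,1]
    - [-1,-4,0,0,0,0,1]
    - [-1,-4,0,0,0,0,1]
    - [0,-2,0,0,0,0,1]
    - [0,0,0,0,0,0,1]
    - [0,0,0,0,0,0,1]

```text
time: 3.5
tcp_pos: [0.4047, 0.2075, 0.2213]
ee_rot: [180.0, 0.0, -0.0]
wrist_force: [0.5, -0.4, 0.0]
width: 1.005
finger_force: 0.0
```

Run:
```python
from lib import *
im,P=shot("wrist","w3"); np.savez("v3.npz",im=im,K=P[0],c=P[1],R=P[2])
```

```text
(no output)
```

View pics/w3.png

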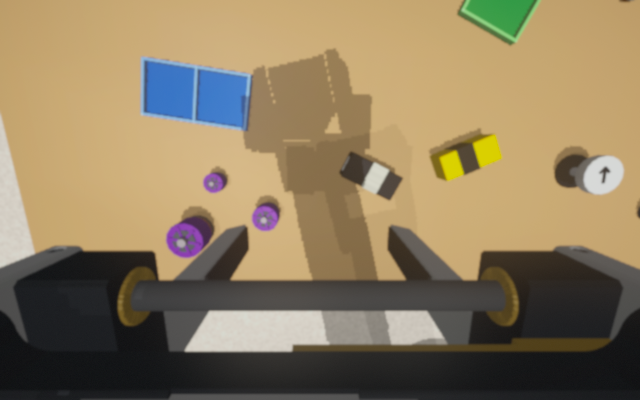

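View pics/w2.png

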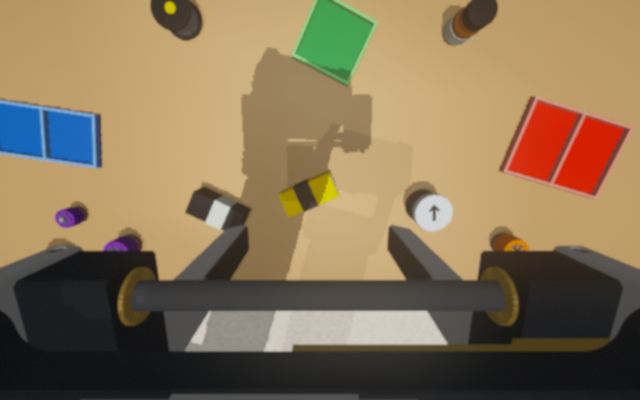

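w3 shows the blue tray (196,93), small purple (214,182), mid purple (265,216), large purple (187,239), black battery (371,176), yellow (467,157), GPS (603,174) and green (500,15). In w2, yellow is at (310,193), black (218,208), GPS (433,211), green (335,38), red (565,146) and orange (510,246). Now a close crop to check the purple choice and see the battery faces.

Run:
```python
import cv2
im=cv2.imread("pics/w3.png")[130:265,140:510]; cv2.imwrite("pics/w3c.png",cv2.resize(im,None,fx=2.15,fy=2.15,interpolation=cv2.INTER_CUBIC))
```

```text
(no output)
```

View pics/w3c.png

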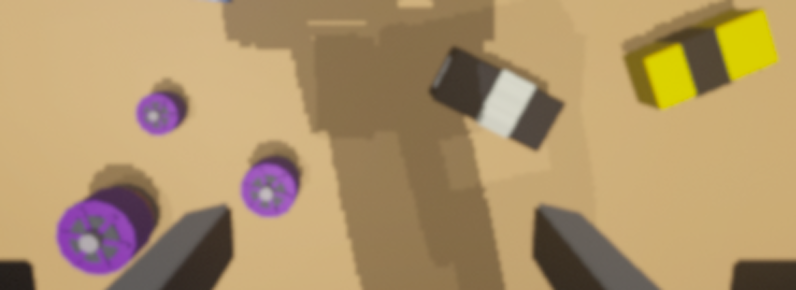

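The crop confirms it. The mid purple at crop (269,187), w3 (265,216), sits between a clearly smaller and a clearly larger one. Top faces stand out from the sides by brightness. Now I'll measure them.

```bash
cat > meas.py <<'E'
from lib import *
V={}
for i in (1,2,3):
    d=np.load(f"v{i}.npz"); V[i]=(d["im"],(d["K"],d["c"],d["R"]))
def face(i,near,lo,hi,r=40,amin=25):
    im,P=V[i]; h=cv2.cvtColor(im,cv2.COLOR_RGB2HSV); m=cv2.inRange(h,np.array(lo),np.array(hi))
    k=np.zeros_like(m); cv2.circle(k,near,r,255,-1); m&=k
    n,l,st,_=cv2.connectedComponentsWithStats(m)
    m=np.isin(l,[j for j in range(1,n) if st[j,4]>amin]).astype(np.uint8)*255
    return cv2.convexHull(cv2.findNonZero(m)).astype(np.float32)
def rect(h): return cv2.minAreaRect(h)
E
python3 - <<'E'
from meas import *
def hsv(i,u,v): return cv2.cvtColor(V[i][0],cv2.COLOR_RGB2HSV)[v,u].tolist()
print("yel top/side",hsv(3,488,150),hsv(3,452,170),hsv(3,440,163)); print("pale",hsv(3,376,178),"dark",hsv(3,358,168)); print("purp top/side",hsv(3,260,222),hsv(3,270,225),hsv(3,274,205))
print("orange",hsv(1,366,250),hsv(1,375,238),hsv(1,364,241)); print("puck",hsv(1,270,212),hsv(1,272,195),"green floor/rim",hsv(2,335,38),hsv(2,319,77),"red",hsv(1,400,140),"blue",hsv(3,170,90))
im=V[2][0]; print("rim green col",im[60:90,335].tolist()[10:24]); print("red rim",V[1][0][140:190,440].tolist()[38:50])
print("blue rim",V[3][0][110:135,220].tolist()[8:20])
E
```

```text
yel top/side [29, 255, 218] [29, 255, 218] [25, 250, 153]
pale [30, 17, 214] dark [16, 82, 65]
purp top/side [140, 78, 171] [140, 113, 174] [169, 66, 85]
orange [17, 144, 184] [15, 201, 136] [15, 197, 128]
puck [105, 5, 218] [16, 56, 124] green floor/rim [65, 151, 164] [19, 99, 155] red [3, 211, 219] blue [107, 182, 198]
rim green col [[64, 127, 68], [64, 122, 66], [65, 122, 66], [68, 124, 68], [79, 134, 74], [97, 149, 87], [107, 157, 96], [106, 153, 94], [96, 135, 82], [97, 116, 70], [118, 114, 75], [139, 123, 84], [150, 129, 91], [154, 131, 93]]
red rim [[219, 54, 30], [219, 54, 31], [219, 55, 32], [219, 55, 31], [219, 55, 32], [219, 55, 30], [219, 55, 31], [219, 54, 30], [219, 55, 31], [219, 56, 32], [218, 56, 32], [213, 56, 32]]
blue rim [[66, 125, 203], [66, 126, 203], [66, 126, 203], [67, 125, 202], [71, 122, 196], [91, 132, 189], [122, 162, 202], [146, 183, 214], [169, 188, 209], [193, 184, 182], [207, 182, 150], [211, 181, 137]]
```

```bash
cat >> meas.py <<'E'
GRN=((45,40,60),(90,255,255)); BLU=((95,30,80),(125,255,255)); RED=((0,100,120),(8,255,255)); YEL=((26,180,185),(32,255,255)); PAL=((0,0,170),(60,45,255)); PUR=((132,40,120),(155,255,255)); ORA=((8,110,150),(20,255,255)); PUK=((80,0,180),(130,30,255))
E
python3 - <<'E'
from meas import *
def show(n,views,col,z,r=40):
    rs={}
    for i,near in views.items():
        h=face(i,near,*col,r=r); P=V[i][1]
        X=np.array([plane(P,p,z)[:2] for p in h[:,0]],np.float32)*1000   # hull on the plane z, mm
        (a,b),(w,l),ang=cv2.minAreaRect(X); (ca,cb),cr=cv2.minEnclosingCircle(X)
        px=proj(P,(a/1000,b/1000,z)); rs[i]=px
        print(n,"v",i,"rect c",round(a,1),round(b,1),"wl",round(w,1),round(l,1),"ang",round(ang,1),"| circ",round(ca,1),round(cb,1),"d",round(2*cr,1))
    k=list(rs)
    if len(k)>1:
        p,g=tri(V[k[0]][1],rs[k[0]],V[k[1]][1],rs[k[1]]); print("   tri",(p*1000).round(1),"gap",round(g*1000,1))
show("green",{1:(177,38),2:(335,38)},GRN,.012,60)
show("red",{1:(421,147),2:(565,146)},RED,.012,90)
show("blue",{3:(196,93)},BLU,.012,80)
show("yel",{1:(163,194),3:(467,157)},YEL,.036,45)
show("blkband",{1:(72,211),2:(218,210),3:(375,177)},PAL,.036,25)
show("orange",{1:(373,248)},ORA,.036,20)
show("purple",{3:(265,216)},PUR,.036,22)
show("small",{2:(68,217),3:(214,182)},PUR,.03,17)
show("gps",{1:(281,211),2:(433,211)},PUK,.048,28)
E
```

```text
green v 1 rect c 642.1 -24.6 wl 84.1 81.3 ang 64.1 | circ 641.6 -24.0 d 112.7
green v 2 rect c 641.9 -23.2 wl 80.5 82.4 ang 64.2 | circ 641.5 -23.3 d 111.5
   tri [642.8 -23.3   9.2] gap 0.2
red v 1 rect c 505.8 -342.2 wl 141.2 98.0 ang 74.0 | circ 505.8 -344.4 d 164.8
red v 2 rect c 505.7 -341.4 wl 146.0 102.0 ang 74.0 | circ 505.3 -341.1 d 175.3
   tri [ 505.7 -342.7   10.5] gap 0.1
blue v 3 rect c 526.4 366.8 wl 141.5 71.6 ang 81.5 | circ 526.4 367.4 d 155.6
yel v 1 rect c 446.4 9.9 wl 33.5 74.1 ang 25.3 | circ 446.3 10.2 d 78.6
yel v 3 rect c 446.0 9.8 wl 33.9 73.9 ang 23.3 | circ 446.3 9.7 d 78.7
   tri [446.2   9.9  36. ] gap 0.4
blkband v 1 rect c 419.4 133.9 wl 22.5 35.8 ang 64.2 | circ 419.2 133.8 d 40.0
blkband v 2 rect c 419.3 132.8 wl 21.9 35.6 ang 63.8 | circ 419.0 132.6 d 39.7
blkband v 3 rect c 419.6 132.1 wl 22.4 35.9 ang 63.5 | circ 419.3 131.9 d 39.7
   tri [419.9 132.   38. ] gap 0.1
orange v 1 rect c 371.8 -279.2 wl 48.4 40.3 ang 22.6 | circ 373.2 -277.8 d 52.1
purple v 3 rect c 364.9 279.0 wl 34.2 33.8 ang 90.0 | circ 365.0 279.0 d 35.2
small v 2 rect c 412.4 346.2 wl 25.2 24.2 ang 37.5 | circ 412.5 346.2 d 26.0
small v 3 rect c 412.4 347.5 wl 24.6 25.4 ang 22.7 | circ 412.5 347.1 d 26.4
   tri [411.9 348.3  27.7] gap 0.3
gps v 1 rect c 427.3 -153.7 wl 32.2 44.6 ang 17.5 | circ 425.3 -154.3 d 44.7
gps v 2 rect c 425.2 -153.8 wl 44.3 44.1 ang 48.2 | circ 425.3 -153.6 d 45.3
   tri [ 426.3 -153.7   48. ] gap 2.0
```

Measured, in mm:

| Item | Position (x, y) | Height | Angle |
|---|---|---|---|
| Yellow battery | (446, 9.9) | top at 36 | long axis 114.3° |
| Black battery | (419.4, 132.9) | top at 38 | long axis 63.8° |
| GPS | (425.3, -154) | top at 48 | – |
| Purple motor | (365, 279) | – | ø35 |
| Green tray | (642, -23.5) | – | – |
| Red tray | (505.7, -342) | – | x axis -16° |
| Blue tray | (526.4, 367) | – | y axis 81.5° |

Purple goes first.

```bash
python3 go.py .365 .279 .1 55 8|head -2
```

```text
t 3.5 tcp [0.4048 0.2072 0.2213] rot [ 1.8e+02  0.0e+00 -1.0e-01] w 1.001 f 0.0 need 7
total turn [ 0.     0.    -0.961] turn-first then shift cm: [ 3.6  -7.37 12.13]
```

Request:
jog_arm:
  rows:
    - [0,0,0,0,0,-0.12,0.7]
    - [0,0,0,0,0,-0.14,0.7]
    - [0,0,0,0,0,-0.14,0.7]
    - [0,0,0,0,0,-0.14,0.7]
    - [0,0,0,0,0,-0.14,0.7]
    - [0,0,0,0,0,-0.14,0.7]
    - [0,0,0,0,0,-0.14,0.7]
    - [0,0,0,0,0,0,0.7]

```text
time: 4.35
tcp_pos: [0.4047, 0.2071, 0.2214]
ee_rot: [180.0, 0.0, 54.9]
wrist_force: [0.8, 0.2, 0.3]
width: 0.698
finger_force: 0.0
```

Request:
jog_arm:
  rows:
    - [0.3,-0.7,1,0,0,0,0.7]
    - [0.8,-1.7,3,0,0,0,0.7]
    - [0.8,-1.7,3,0,0,0,0.7]
    - [0.8,-1.6,3,0,0,0,0.7]
    - [0.6,-1.2,2,0,0,0,0.7]
    - [0.3,-0.5,1,0,0,0,0.7]
    - [0,0,0,0,0,0,0.7]
    - [0,0,0,0,0,0,0.7]

```text
time: 5.15
tcp_pos: [0.3648, 0.2805, 0.0921]
ee_rot: [180.0, -0.1, 55.0]
wrist_force: [0.1, 0.0, 0.5]
width: 0.703
finger_force: 0.0
```

```bash
python3 go.py .365 .279 .012 55 8|head -2
python3 - <<'E'
from lib import *
im,P=shot("wrist","w4"); h=cv2.cvtColor(im,cv2.COLOR_RGB2HSV)
print(proj(P,(.365,.279,.036)))
E
```

```text
t 5.2 tcp [0.3648 0.2805 0.0921] rot [ 1.8e+02 -1.0e-01  5.5e+01] w 0.703 f 0.0 need 2
total turn [ 0.001 -0.001 -0.   ] turn-first then shift cm: [-0.11  0.1   8.01]
[318.45545059 215.84837074]
```

View pics/w4.png

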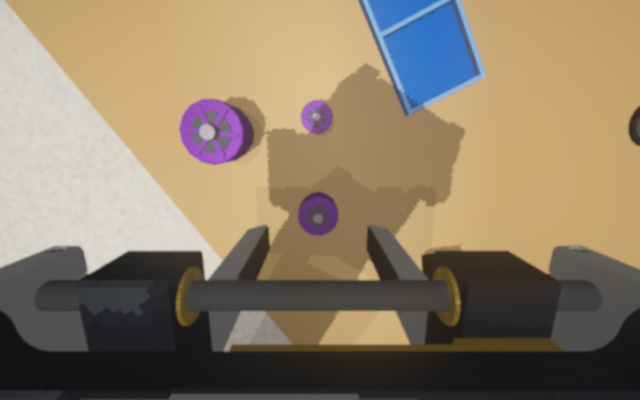

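The mid purple sits at (318,215), exactly as predicted, and is centred between the fingers. Descend and grip.

Request:
jog_arm:
  rows:
    - [-0.1,0.1,1,0,0,0,0.7]
    - [0,0,2,0,0,0,0.7]
    - [0,0,2,0,0,0,0.7]
    - [0,0,1.5,0,0,0,0.7]
    - [0,0,1,0,0,0,0.7]
    - [0,0,0.5,0,0,0,0.7]
    - [0,0,0,0,0,0,0.7]
    - [0,0,0,0,0,0,0.3]

```text
time: 6.0
tcp_pos: [0.365, 0.2794, 0.0121]
ee_rot: [180.0, -0.1, 55.0]
wrist_force: [1.4, 0.1, -0.4]
width: 0.648
finger_force: 0.0
```

Request:
jog_arm:
  rows:
    - [0,0,0,0,0,0,0.2]
    - [0,0,0,0,0,0,0.2]
    - [0,0,0,0,0,0,0.2]
    - [0,0,0,0,0,0,0.2]
    - [0,0,0,0,0,0,0.2]
    - [0,0,-1,0,0,0,0.2]
    - [0,0,-3,0,0,0,0.2]
    - [0,0,-4,0,0,0,0.2]

```text
time: 6.8
tcp_pos: [0.3624, 0.2783, 0.0909]
ee_rot: [-179.8, 0.3, 55.0]
wrist_force: [0.7, 1.6, -1.4]
width: 0.374
finger_force: 30.0
```

```bash
python3 go.py .5314 .4006 .1 55 8|head -2
```

```text
t 6.8 tcp [0.3624 0.2783 0.0909] rot [-179.8    0.3   55. ] w 0.374 f 30.0 need 5
total turn [-0.003  0.004  0.001] turn-first then shift cm: [19.71  6.82 -0.91]
```

Request:
jog_arm:
  rows:
    - [1.5,0.5,-0.5,0,0,0,0.2]
    - [3,1,0,0,0,0,0.2]
    - [4,1.4,0,0,0,0,0.2]
    - [4,1.4,0,0,0,0,0.2]
    - [4,1.4,0,0,0,0,0.2]
    - [2,0.7,0,0,0,0,0.2]
    - [1,0.3,0,0,0,0,0.2]
    - [0,0,0,0,0,0,0.2]

```text
time: 7.6
tcp_pos: [0.5312, 0.4008, 0.0964]
ee_rot: [-180.0, 0.0, 55.1]
wrist_force: [-0.3, -1.1, -1.3]
width: 0.375
finger_force: 30.0
```

```bash
python3 go.py .5314 .4006 .017 55 8|head -2;  python3 - <<'E'
from lib import *
im,P=shot("wrist","w5"); np.savez("v4.npz",im=im,K=P[0],c=P[1],R=P[2])
h=cv2.cvtColor(im,cv2.COLOR_RGB2HSV)
print([proj(P,(a,b,.012)).round() for a,b in((.5264,.367),(.5314,.4006))])
E
```

```text
t 7.6 tcp [0.5312 0.4008 0.0964] rot [-180.     0.    55.1] w 0.375 f 30.0 need 2
total turn [-0.     0.     0.001] turn-first then shift cm: [-0.01  0.03  7.94]
[array([333., 237.]), array([318., 207.])]
```

View pics/w5.png

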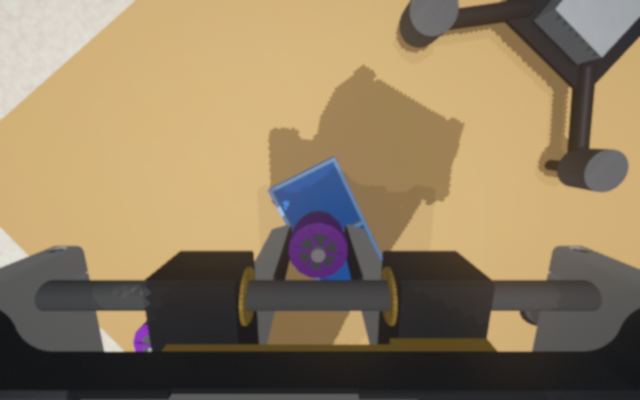

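The motor is held upright at (318,248) above the far blue bay, whose visible corners are (269,190) and (334,158). Lower and release.

Request:
jog_arm:
  rows:
    - [0,0,1,0,0,0,0.2]
    - [0,0,2,0,0,0,0.2]
    - [0,0,2,0,0,0,0.2]
    - [0,0,1.5,0,0,0,0.2]
    - [0,0,1,0,0,0,0.2]
    - [0,0,0.4,0,0,0,0.2]
    - [0,0,0,0,0,0,0.2]
    - [0,0,0,0,0,0,0.2]

```text
time: 8.45
tcp_pos: [0.5316, 0.4009, 0.0183]
ee_rot: [180.0, -0.1, 55.1]
wrist_force: [0.3, -0.0, -1.1]
width: 0.376
finger_force: 30.0
```

Request:
jog_arm:
  rows:
    - [0,0,0,0,0,0,0.6]
    - [0,0,0,0,0,0,0.6]
    - [0,0,0,0,0,0,0.6]
    - [0,0,-1,0,0,0,0.6]
    - [0,0,-3,0,0,0,0.7]
    - [0,0,-3,0,0,0,0.7]
    - [0,0,-3,0,0,0,0.7]
    - [0,0,0,0,0,0,0.7]

```text
time: 9.25
tcp_pos: [0.5343, 0.4024, 0.1241]
ee_rot: [179.7, -0.5, 55.1]
wrist_force: [0.3, 1.0, 0.4]
width: 0.704
finger_force: 0.0
```

```bash
python3 go.py .4194 .1329 .12 63.8 8|head -2
```

```text
t 9.2 tcp [0.5343 0.4024 0.1241] rot [179.7  -0.5  55.1] w 0.704 f 0.0 need 6
total turn [ 0.006 -0.009 -0.153] turn-first then shift cm: [-29.25   1.59   0.41]
```

Request:
jog_arm:
  rows:
    - [0,0,0,0,0,-0.076,0.7]
    - [0,0,0,0,0,-0.076,0.7]
    - [-3,0.2,0,0,0,0,0.7]
    - [-4.9,0.3,0,0,0,0,0.7]
    - [-4.9,0.3,0,0,0,0,0.7]
    - [-4.9,0.3,0.3,0,0,0,0.7]
    - [-4.9,0.3,0.5,0,0,0,0.7]
    - [-4,0.2,0.5,0,0,0,0.7]

```text
time: 10.05
tcp_pos: [0.426, 0.1532, 0.1035]
ee_rot: [-180.0, 0.0, 63.7]
wrist_force: [0.8, 0.1, 0.4]
width: 0.701
finger_force: 0.0
```

Request:
jog_arm:
  rows:
    - [-2,0.1,0.5,0,0,0,0.7]
    - [-0.4,0,0,0,0,0,0.7]
    - [0,0,0,0,0,0,0.7]
    - [0,0,0,0,0,0,0.7]
    - [0,0,0,0,0,0,0.7]
    - [0,0,0,0,0,0,0.7]
    - [0,0,0,0,0,0,0.7]
    - [0,0,0,0,0,0,0.7]

```text
time: 10.85
tcp_pos: [0.4181, 0.1333, 0.0994]
ee_rot: [-180.0, 0.0, 63.8]
wrist_force: [-0.1, -0.7, -0.7]
width: 0.702
finger_force: 0.0
```

```bash
python3 go.py .4194 .1329 .012 63.8 8|head -2
cat > look.py <<'E'
import sys; from lib import *
col=eval(sys.argv[1]); z=float(sys.argv[2])
im,P=shot("wrist","last"); m=cv2.inRange(cv2.cvtColor(im,cv2.COLOR_RGB2HSV),*map(np.array,col)); m[250:]=0
for c in cv2.findContours(m,cv2.RETR_EXTERNAL,cv2.CHAIN_APPROX_NONE)[0]:
    if cv2.contourArea(c)<60: continue
    X=np.array([plane(P,p,z)[:2] for p in c[:,0].astype(float)],np.float32)*1000
    r=cv2.minAreaRect(X); print(np.round(c[:,0].mean(0)),"rect",np.round(r[0],1),np.round(r[1],1),round(r[2],1),"circ",np.round(cv2.minEnclosingCircle(X)[0],1))
E
python3 look.py "((0,0,95),(179,55,255))" .036
```

```text
t 10.8 tcp [0.4181 0.1333 0.0994] rot [-180.     0.    63.8] w 0.702 f 0.0 need 2
total turn [-0.  0. -0.] turn-first then shift cm: [0.02 0.14 8.74]
[386. 238.] rect [463.   83.6] [12.8 36.7] 13.1 circ [464.1  83.9]
[249. 238.] rect [351.6 138.9] [37.5 12.3] 23.9 circ [351.1 140. ]
[319. 213.] rect [419.4 131.8] [22.3 35.3] 63.8 circ [419.1 132. ]
[535.  63.] rect [628.3 167.8] [ 4.4 14.5] 11.8 circ [629.1 167.9]
[ 51. 156.] rect [261.4 263.5] [208.  145.5] 49.4 circ [244.8 277.7]
```

Request:
jog_arm:
  rows:
    - [0,0.15,1.7,0,0,0,0.7]
    - [0,0,2,0,0,0,0.7]
    - [0,0,2,0,0,0,0.7]
    - [0,0,1.5,0,0,0,0.7]
    - [0,0,1,0,0,0,0.7]
    - [0,0,0.5,0,0,0,0.7]
    - [0,0,0,0,0,0,0.7]
    - [0,0,0,0,0,0,0.3]

```text
time: 11.7
tcp_pos: [0.4199, 0.1324, 0.013]
ee_rot: [179.9, -0.0, 63.8]
wrist_force: [-0.8, -0.1, -0.2]
width: 0.648
finger_force: 0.0
```

Request:
jog_arm:
  rows:
    - [0,0,0,0,0,0,0.2]
    - [0,0,0,0,0,0,0.2]
    - [0,0,0,0,0,0,0.2]
    - [0,0,0,0,0,0,0.2]
    - [0,0,0,0,0,0,0.2]
    - [0,0,-1,0,0,0,0.2]
    - [0,0,-3,0,0,0,0.2]
    - [0,0,-4,0,0,0,0.2]

```text
time: 12.5
tcp_pos: [0.4171, 0.1321, 0.0918]
ee_rot: [-179.7, 0.2, 63.8]
wrist_force: [1.8, 0.4, -2.0]
width: 0.369
finger_force: 30.0
```

```bash
python3 go.py .4961 -.3756 .1 -16 8|head -2
```

```text
t 12.5 tcp [0.4171 0.1321 0.0918] rot [-179.7    0.2   63.8] w 0.369 f 30.0 need 11
total turn [-0.002  0.006  1.392] turn-first then shift cm: [21.59 46.63 -0.82]
```

Request:
jog_arm:
  rows:
    - [0,0,-0.5,0,0,0.1,0.2]
    - [0,0,-0.5,0,0,0.14,0.2]
    - [0,0,0,0,0,0.14,0.2]
    - [0,0,0,0,0,0.14,0.2]
    - [0,0,0,0,0,0.14,0.2]
    - [0,0,0,0,0,0.14,0.2]
    - [0,0,0,0,0,0.14,0.2]
    - [0,0,0,0,0,0.14,0.2]

```text
time: 13.3
tcp_pos: [0.4189, 0.1323, 0.1025]
ee_rot: [180.0, 0.0, 1.5]
wrist_force: [0.2, 0.4, -0.9]
width: 0.373
finger_force: 30.0
```

Request:
jog_arm:
  rows:
    - [0,0,0,0,0,0.14,0.2]
    - [0,0,0,0,0,0.14,0.2]
    - [0,0,0,0,0,0.033,0.2]
    - [1,2.2,0,0,0,0,0.2]
    - [1.9,4.1,0,0,0,0,0.2]
    - [1.9,4.1,0,0,0,0,0.2]
    - [1.9,4.1,0,0,0,0,0.2]
    - [1.9,4.1,0,0,0,0,0.2]

```text
time: 14.1
tcp_pos: [0.4502, -0.0718, 0.1028]
ee_rot: [-180.0, -0.0, -16.1]
wrist_force: [0.7, 0.5, -2.3]
width: 0.372
finger_force: 30.0
```

Request:
jog_arm:
  rows:
    - [1.9,4.1,0,0,0,0,0.2]
    - [1.9,4.1,0,0,0,0,0.2]
    - [1.9,4.1,0,0,0,0,0.2]
    - [1.9,4.1,0,0,0,0,0.2]
    - [1.9,4.1,0,0,0,0,0.2]
    - [1.9,4.1,0,0,0,0,0.2]
    - [1.2,2.7,0,0,0,0,0.2]
    - [0.3,0.8,0,0,0,0,0.2]

```text
time: 14.9
tcp_pos: [0.4966, -0.3787, 0.1027]
ee_rot: [180.0, -0.0, -16.2]
wrist_force: [1.1, 1.0, -1.7]
width: 0.371
finger_force: 30.0
```

Request:
jog_arm:
  rows:
    - [0,0,0,0,0,0,0.2]
    - [0,0,0,0,0,0,0.2]
    - [0,0,0,0,0,0,0.2]
    - [0,0,0,0,0,0,0.2]
    - [0,0,0,0,0,0,0.2]
    - [0,0,0,0,0,0,0.2]
    - [0,0,0,0,0,0,0.2]
    - [0,0,0,0,0,0,0.2]

```text
time: 15.7
tcp_pos: [0.4968, -0.3759, 0.1025]
ee_rot: [-180.0, 0.0, -16.1]
wrist_force: [0.8, 0.0, -2.7]
width: 0.369
finger_force: 30.0
```

```bash
python3 go.py .4961 -.3756 .0175 -16 8|head -2; python3 look.py "((0,100,120),(8,255,255))" .012
```

```text
t 15.7 tcp [ 0.4968 -0.3759  0.1025] rot [-180.     0.   -16.1] w 0.369 f 30.0 need 2
total turn [-0.     0.    -0.001] turn-first then shift cm: [-0.08 -0.    8.5 ]
[286. 191.] rect [ 508.6 -345. ] [143.   96.6] 74.0 circ [ 508.2 -344.7]
```

View pics/last.png

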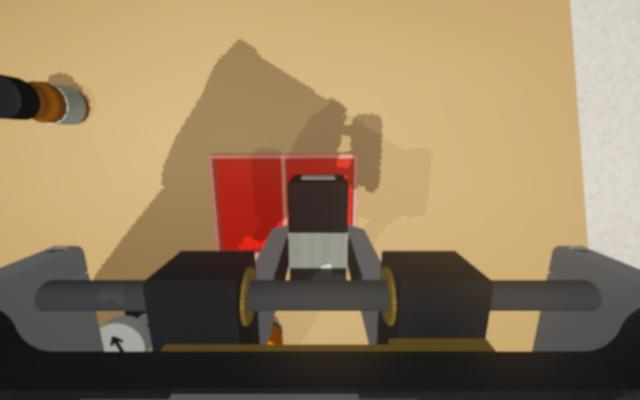

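The black battery hangs squarely over the right red bay, with its top edges at (290,205) and (350,205). The divider is at (284,205), and the orange motor peeks out at (275,335). Lower and release.

Request:
jog_arm:
  rows:
    - [-0.1,0,1.5,0,0,0,0.2]
    - [0,0,2,0,0,0,0.2]
    - [0,0,2,0,0,0,0.2]
    - [0,0,1.5,0,0,0,0.2]
    - [0,0,1,0,0,0,0.2]
    - [0,0,0.5,0,0,0,0.2]
    - [0,0,0,0,0,0,0.2]
    - [0,0,0,0,0,0,0.2]

```text
time: 16.55
tcp_pos: [0.4963, -0.3761, 0.018]
ee_rot: [180.0, -0.1, -16.1]
wrist_force: [-0.3, -0.3, -2.8]
width: 0.37
finger_force: 30.0
```

Request:
jog_arm:
  rows:
    - [0,0,0,0,0,0,0.55]
    - [0,0,0,0,0,0,0.55]
    - [0,0,0,0,0,0,0.55]
    - [0,0,-1,0,0,0,0.55]
    - [0,0,-3,0,0,0,0.6]
    - [0,0,-4,0,0,0,0.7]
    - [0,0,-4,0,0,0,0.7]
    - [0,0,-2,0,0,0,0.7]

```text
time: 17.35
tcp_pos: [0.4974, -0.3772, 0.163]
ee_rot: [179.8, -0.4, -16.0]
wrist_force: [0.6, 0.6, 0.2]
width: 0.697
finger_force: 0.0
```

```bash
python3 go.py .40 -.28 .15 -16 8|head -2
```

```text
t 17.4 tcp [ 0.4974 -0.3772  0.163 ] rot [179.8  -0.4 -16. ] w 0.697 f 0.0 need 3
total turn [ 0.004 -0.006 -0.001] turn-first then shift cm: [-12.04  -6.66   1.3 ]
```

Request:
jog_arm:
  rows:
    - [-1.5,-0.6,0,0,0,0,0.7]
    - [-3.5,-1.3,0.5,0,0,0,0.7]
    - [-3.5,-1.3,1.5,0,0,0,0.7]
    - [-3.5,-1.3,1.5,0,0,0,0.7]
    - [-2,-0.8,1.5,0,0,0,0.7]
    - [-1,-0.4,0.8,0,0,0,0.7]
    - [0,0,0,0,0,0,0.7]
    - [0,0,0,0,0,0,0.7]

```text
time: 18.15
tcp_pos: [0.3681, -0.2801, 0.1005]
ee_rot: [179.9, -0.1, -16.1]
wrist_force: [-0.3, -0.1, -0.1]
width: 0.699
finger_force: 0.0
```

```bash
python3 look.py "((5,165,60),(16,255,255))" .036;python3 go.py .367 -.28 .012 -16 8|head -2
```

```text
[316. 198.] rect [ 380.8 -283.2] [30.7 12.5] 79.1 circ [ 374.7 -282. ]
t 18.2 tcp [ 0.3684 -0.2804  0.1008] rot [ 1.799e+02 -1.000e-01 -1.610e+01] w 0.701 f 0.0 need 2
total turn [ 0.001 -0.002 -0.001] turn-first then shift cm: [-0.15 -0.    8.88]
```

View pics/last.png

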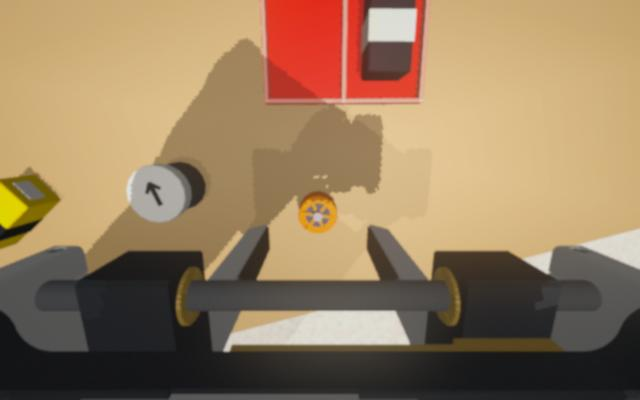

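Orange is centred at (318,214) between the fingers, which works out to -1.5 mm along tool x. Also in view: black battery in its bay (390,45), GPS (160,193), yellow (20,210). Grip orange.

Request:
jog_arm:
  rows:
    - [-0.15,0,1.8,0,0,0,0.7]
    - [0,0,2,0,0,0,0.7]
    - [0,0,2,0,0,0,0.7]
    - [0,0,1.5,0,0,0,0.7]
    - [0,0,1,0,0,0,0.7]
    - [0,0,0.5,0,0,0,0.7]
    - [0,0,0,0,0,0,0.7]
    - [0,0,0,0,0,0,0.3]

```text
time: 19.0
tcp_pos: [0.3666, -0.2796, 0.0122]
ee_rot: [180.0, -0.1, -16.0]
wrist_force: [0.2, 0.2, 0.2]
width: 0.644
finger_force: 0.0
```

Request:
jog_arm:
  rows:
    - [0,0,0,0,0,0,0.2]
    - [0,0,0,0,0,0,0.2]
    - [0,0,0,0,0,0,0.2]
    - [0,0,0,0,0,0,0.2]
    - [0,0,0,0,0,0,0.2]
    - [0,0,-1,0,0,0,0.2]
    - [0,0,-3,0,0,0,0.2]
    - [0,0,-5,0,0,0,0.2]

```text
time: 19.8
tcp_pos: [0.364, -0.2765, 0.0999]
ee_rot: [-179.7, 0.4, -16.1]
wrist_force: [0.9, -0.6, -1.8]
width: 0.377
finger_force: 30.0
```

```bash
python3 go.py .5214 .3334 .102 -16 16|head -2
```

```text
t 19.8 tcp [ 0.364  -0.2765  0.0999] rot [-179.7    0.4  -16.1] w 0.377 f 30.0 need 13
total turn [-0.005  0.006 -0.001] turn-first then shift cm: [ -1.68 -62.97  -0.21]
```

Request:
jog_arm:
  rows:
    - [0,-2.2,0,0,0,0,0.2]
    - [-0.2,-4.4,0,0,0,0,0.2]
    - [-0.2,-4.4,0,0,0,0,0.2]
    - [-0.2,-4.4,0,0,0,0,0.2]
    - [-0.2,-4.4,0,0,0,0,0.2]
    - [-0.2,-4.4,0,0,0,0,0.2]
    - [-0.2,-4.4,0,0,0,0,0.2]
    - [-0.2,-4.4,0,0,0,0,0.2]

```text
time: 20.6
tcp_pos: [0.4439, 0.0439, 0.102]
ee_rot: [-180.0, -0.0, -16.1]
wrist_force: [0.6, -0.0, -1.8]
width: 0.378
finger_force: 30.0
```

Request:
jog_arm:
  rows:
    - [-0.2,-4.4,0,0,0,0,0.2]
    - [-0.2,-4.4,0,0,0,0,0.2]
    - [-0.2,-4.4,0,0,0,0,0.2]
    - [0,-4.4,0,0,0,0,0.2]
    - [0,-4.4,0,0,0,0,0.2]
    - [0,-4.4,0,0,0,0,0.2]
    - [0,-2.8,0,0,0,0,0.2]
    - [0,-1,0,0,0,0,0.2]

```text
time: 21.4
tcp_pos: [0.5217, 0.3362, 0.1017]
ee_rot: [-180.0, -0.0, -15.9]
wrist_force: [-0.2, -1.0, -0.5]
width: 0.375
finger_force: 30.0
```

Request:
jog_arm:
  rows:
    - [0,0,0,0,0,0,0.2]
    - [0,0,0,0,0,0,0.2]
    - [0,0,0,0,0,0,0.2]
    - [0,0,0,0,0,0,0.2]
    - [0,0,0,0,0,0,0.2]
    - [0,0,0,0,0,0,0.2]
    - [0,0,0,0,0,0,0.2]
    - [0,0,0,0,0,0,0.2]

```text
time: 22.2
tcp_pos: [0.5216, 0.3338, 0.1015]
ee_rot: [-180.0, -0.0, -16.1]
wrist_force: [-0.3, -0.6, -0.9]
width: 0.374
finger_force: 30.0
```

```bash
python3 go.py .5214 .3334 .0172 -16 16|head -2; python3 look.py "((95,30,60),(125,255,255))" .012; python3 look.py "((132,40,70),(155,255,255))" .040
```

```text
t 22.2 tcp [0.5216 0.3338 0.1015] rot [-180.    -0.   -16.1] w 0.374 f 30.0 need 2
total turn [-0.    -0.    -0.001] turn-first then shift cm: [-0.01  0.05  8.43]
[282. 205.] rect [526.7 367.7] [139.6  72.4] 81.6 circ [527.5 367.6]
[245. 220.] rect [533.6 398.2] [37.6 37.4] 74.0 circ [534.  397.3]
```

The blue tray re-measures at (526.7,367.7), and the placed purple reads (533.6,398) against a bay centre of (531.4,400.6). Lower orange.

Request:
jog_arm:
  rows:
    - [0,0,1.4,0,0,0,0.2]
    - [0,0,2,0,0,0,0.2]
    - [0,0,2,0,0,0,0.2]
    - [0,0,1.5,0,0,0,0.2]
    - [0,0,1,0,0,0,0.2]
    - [0,0,0.5,0,0,0,0.2]
    - [0,0,0,0,0,0,0.2]
    - [0,0,0,0,0,0,0.2]

```text
time: 23.1
tcp_pos: [0.5222, 0.3342, 0.0182]
ee_rot: [-179.9, -0.1, -16.1]
wrist_force: [0.6, 0.5, -0.9]
width: 0.376
finger_force: 30.0
```

Request:
jog_arm:
  rows:
    - [0,0,0,0,0,0,0.55]
    - [0,0,0,0,0,0,0.55]
    - [0,0,0,0,0,0,0.55]
    - [0,0,-1,0,0,0,0.55]
    - [0,0,-3,0,0,0,0.6]
    - [0,0,-4,0,0,0,0.7]
    - [0,0,-4,0,0,0,0.7]
    - [0,0,0,0,0,0,0.7]

```text
time: 23.9
tcp_pos: [0.5258, 0.3357, 0.1457]
ee_rot: [-179.5, -0.6, -16.0]
wrist_force: [0.4, 0.4, 0.4]
width: 0.701
finger_force: 0.0
```

```bash
python3 go.py .446 .0099 .1 114.3 16|head -2
```

```text
t 23.9 tcp [0.5258 0.3357 0.1457] rot [-179.5   -0.6  -16. ] w 0.701 f 0.0 need 16
total turn [ 0.008 -0.015 -2.275] turn-first then shift cm: [-26.41 -20.68   4.57]
```

Request:
jog_arm:
  rows:
    - [0,0,0,0,0,-0.14,0.7]
    - [0,0,0,0,0,-0.14,0.7]
    - [0,0,0,0,0,-0.14,0.7]
    - [0,0,0,0,0,-0.14,0.7]
    - [0,0,0,0,0,-0.14,0.7]
    - [0,0,0,0,0,-0.14,0.7]
    - [0,0,0,0,0,-0.14,0.7]
    - [0,0,0,0,0,-0.14,0.7]

```text
time: 24.7
tcp_pos: [0.5213, 0.3338, 0.1373]
ee_rot: [-180.0, 0.0, 48.4]
wrist_force: [0.4, -0.8, -0.5]
width: 0.697
finger_force: 0.0
```

Request:
jog_arm:
  rows:
    - [0,0,0,0,0,-0.145,0.7]
    - [0,0,0,0,0,-0.145,0.7]
    - [0,0,0,0,0,-0.145,0.7]
    - [0,0,0,0,0,-0.145,0.7]
    - [0,0,0,0,0,-0.145,0.7]
    - [0,0,0,0,0,-0.145,0.7]
    - [0,0,0,0,0,-0.145,0.7]
    - [0,0,0,0,0,-0.14,0.7]

```text
time: 25.5
tcp_pos: [0.5213, 0.3338, 0.1373]
ee_rot: [-180.0, -0.0, 114.6]
wrist_force: [0.2, 0.4, 0.3]
width: 0.702
finger_force: 0.0
```

Request:
jog_arm:
  rows:
    - [-1.6,-1.2,0,0,0,0,0.7]
    - [-3.7,-2.8,0,0,0,0,0.7]
    - [-3.9,-3,0.5,0,0,0,0.7]
    - [-3.9,-3,0.7,0,0,0,0.7]
    - [-3.9,-3,0.7,0,0,0,0.7]
    - [-3.9,-3,0.7,0,0,0,0.7]
    - [-3.5,-2.7,0.7,0,0,0,0.7]
    - [-2,-1.6,0.5,0,0,0,0.7]

```text
time: 26.3
tcp_pos: [0.444, 0.0075, 0.0991]
ee_rot: [-180.0, 0.0, 114.2]
wrist_force: [0.5, 0.0, -0.2]
width: 0.699
finger_force: 0.0
```

Request:
jog_arm:
  rows:
    - [0,0,0,0,0,0,0.7]
    - [0,0,0,0,0,0,0.7]
    - [0,0,0,0,0,0,0.7]
    - [0,0,0,0,0,0,0.7]
    - [0,0,0,0,0,0,0.7]
    - [0,0,0,0,0,0,0.7]
    - [0,0,0,0,0,0,0.7]
    - [0,0,0,0,0,0,0.7]

```text
time: 27.1
tcp_pos: [0.4452, 0.0099, 0.0995]
ee_rot: [180.0, 0.0, 114.3]
wrist_force: [0.4, -0.3, 0.7]
width: 0.699
finger_force: 0.0
```

```bash
python3 go.py .446 .0099 .012 114.3 16|head -2; python3 look.py "((24,150,60),(34,255,255))" .036
```

```text
t 27.1 tcp [0.4452 0.0099 0.0995] rot [180.    0.  114.3] w 0.699 f 0.0 need 2
total turn [0. 0. 0.] turn-first then shift cm: [-0.03  0.07  8.75]
[318. 235.] rect [454.4  -9.7] [34.  27.1] 24.3 circ [454.1 -10. ]
[319. 184.] rect [435.   34.4] [33.7 24.8] 24.3 circ [435.5  33.1]
[630. 154.] rect [668.3 167.3] [13.4 14.2] 38.9 circ [668.7 167.5]
```

View pics/last.png

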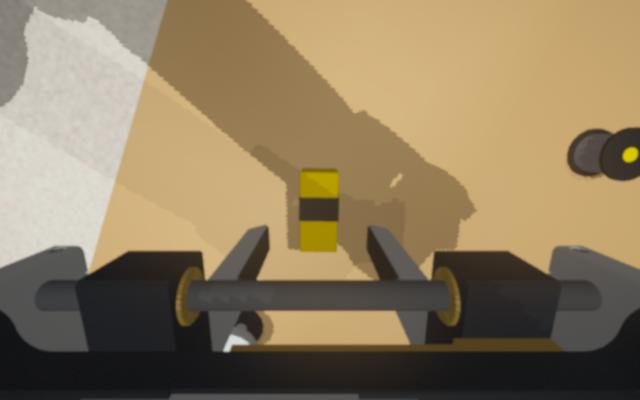

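The yellow battery lies straight between the fingers, spanning (301,170) to (337,250), and its angle agrees to 0.1°. Grip.

Request:
jog_arm:
  rows:
    - [0,0.05,1.7,0,0,0,0.7]
    - [0,0,2,0,0,0,0.7]
    - [0,0,2,0,0,0,0.7]
    - [0,0,1.5,0,0,0,0.7]
    - [0,0,1,0,0,0,0.7]
    - [0,0,0.5,0,0,0,0.7]
    - [0,0,0,0,0,0,0.7]
    - [0,0,0,0,0,0,0.3]

```text
time: 27.95
tcp_pos: [0.4462, 0.0098, 0.013]
ee_rot: [180.0, 0.0, 114.3]
wrist_force: [-1.4, 0.1, 0.2]
width: 0.646
finger_force: 0.0
```

Request:
jog_arm:
  rows:
    - [0,0,0,0,0,0,0.2]
    - [0,0,0,0,0,0,0.2]
    - [0,0,0,0,0,0,0.2]
    - [0,0,0,0,0,0,0.2]
    - [0,0,0,0,0,0,0.2]
    - [0,0,-1,0,0,0,0.2]
    - [0,0,-3,0,0,0,0.2]
    - [0,0,-5,0,0,0,0.2]

```text
time: 28.75
tcp_pos: [0.4424, 0.0107, 0.1007]
ee_rot: [-179.6, -0.3, 114.3]
wrist_force: [1.5, -0.1, -2.5]
width: 0.368
finger_force: 30.0
```

Request:
jog_arm:
  rows:
    - [0,0,0,0,0,-0.097,0.2]
    - [0,0,0,0,0,-0.13,0.2]
    - [0,0,0,0,0,-0.14,0.2]
    - [0,0,0,0,0,-0.14,0.2]
    - [0,0,0,0,0,-0.14,0.2]
    - [0,0,0,0,0,-0.13,0.2]
    - [0,0,0,0,0,-0.09,0.2]
    - [0,0,0,0,0,0,0.2]

```text
time: 29.55
tcp_pos: [0.4453, 0.0101, 0.1025]
ee_rot: [180.0, -0.0, 164.0]
wrist_force: [-0.4, -0.7, -2.1]
width: 0.37
finger_force: 30.0
```

```bash
python3 go.py .5154 -.3084 .102 164 16|head -2
```

```text
t 29.6 tcp [0.4453 0.0101 0.1025] rot [180.  -0. 164.] w 0.37 f 30.0 need 7
total turn [ 0.    -0.    -0.001] turn-first then shift cm: [-15.52 -28.68   0.05]
```

Request:
jog_arm:
  rows:
    - [-1.5,-2.7,0,0,0,0,0.2]
    - [-2.3,-4.3,0,0,0,0,0.2]
    - [-2.3,-4.3,0,0,0,0,0.2]
    - [-2.3,-4.3,0,0,0,0,0.2]
    - [-2.3,-4.3,0,0,0,0,0.2]
    - [-2.3,-4.3,0,0,0,0,0.2]
    - [-1.6,-3,0,0,0,0,0.2]
    - [-0.9,-1.5,0,0,0,0,0.2]

```text
time: 30.35
tcp_pos: [0.5154, -0.3117, 0.1026]
ee_rot: [-180.0, 0.0, 163.7]
wrist_force: [0.8, 0.0, -1.8]
width: 0.376
finger_force: 30.0
```

Request:
jog_arm:
  rows:
    - [0,0,0,0,0,0,0.2]
    - [0,0,0,0,0,0,0.2]
    - [0,0,0,0,0,0,0.2]
    - [0,0,0,0,0,0,0.2]
    - [0,0,0,0,0,0,0.2]
    - [0,0,0,0,0,0,0.2]
    - [0,0,0,0,0,0,0.2]
    - [0,0,0,0,0,0,0.2]

```text
time: 31.15
tcp_pos: [0.5154, -0.3086, 0.1025]
ee_rot: [-180.0, 0.0, 164.0]
wrist_force: [0.3, -0.4, -2.1]
width: 0.371
finger_force: 30.0
```

```bash
python3 go.py .5154 -.3084 .0178 164 16|head -2; python3 look.py "((0,0,0),(1,1,1))" .012
```

```text
t 31.1 tcp [ 0.5154 -0.3086  0.1025] rot [-180.    0.  164.] w 0.371 f 30.0 need 2
total turn [-0.  0. -0.] turn-first then shift cm: [0.   0.02 8.47]
```

View pics/last.png

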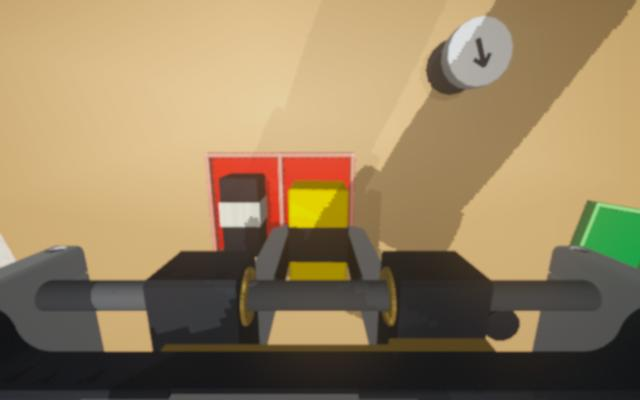

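Yellow hangs over the free red bay at (318,205), and black is seated in the other at (242,215). The GPS is at (480,52). Lower.

Request:
jog_arm:
  rows:
    - [0,0,1.5,0,0,0,0.2]
    - [0,0,2,0,0,0,0.2]
    - [0,0,2,0,0,0,0.2]
    - [0,0,1.5,0,0,0,0.2]
    - [0,0,1,0,0,0,0.2]
    - [0,0,0.5,0,0,0,0.2]
    - [0,0,0,0,0,0,0.2]
    - [0,0,0,0,0,0,0.2]

```text
time: 32.0
tcp_pos: [0.5159, -0.3091, 0.0179]
ee_rot: [-180.0, 0.1, 164.0]
wrist_force: [-0.7, -1.4, -2.1]
width: 0.372
finger_force: 30.0
```

Request:
jog_arm:
  rows:
    - [0,0,0,0,0,0,0.55]
    - [0,0,0,0,0,0,0.55]
    - [0,0,0,0,0,0,0.55]
    - [0,0,-1,0,0,0,0.55]
    - [0,0,-3,0,0,0,0.6]
    - [0,0,-4,0,0,0,0.8]
    - [0,0,-3,0,0,0,0.8]
    - [0,0,0,0,0,0,0.85]

```text
time: 32.8
tcp_pos: [0.5183, -0.3111, 0.1341]
ee_rot: [-179.7, 0.6, 164.0]
wrist_force: [0.7, -1.4, 1.1]
width: 0.814
finger_force: 0.0
```

```bash
python3 go.py .4253 -.154 .11 164 16|head -2
```

```text
t 32.8 tcp [ 0.5183 -0.3111  0.1341] rot [-179.7    0.6  164. ] w 0.814 f 0.0 need 4
total turn [-0.005  0.01  -0.   ] turn-first then shift cm: [13.27 12.54  2.41]
```

Request:
jog_arm:
  rows:
    - [1.4,1.4,0,0,0,0,0.85]
    - [3,2.9,0.3,0,0,0,0.85]
    - [3,2.9,0.5,0,0,0,0.85]
    - [3,2.9,0.5,0,0,0,0.85]
    - [1.6,1.4,0,0,0,0,0.85]
    - [1,0.9,0,0,0,0,0.85]
    - [0,0,0,0,0,0,0.85]
    - [0,0,0,0,0,0,0.85]

```text
time: 33.6
tcp_pos: [0.4253, -0.1543, 0.1149]
ee_rot: [-180.0, 0.1, 164.0]
wrist_force: [0.3, 0.0, 0.7]
width: 0.853
finger_force: 0.0
```

```bash
python3 look.py "((0,0,80),(179,45,255))" .048; python3 go.py .4253 -.154 .022 164 16|head -2
```

```text
[ 64. 248.] rect [ 392.6 -393.7] [29.2  3. ] 74.0 circ [ 394.1 -394.1]
[238. 239.] rect [ 430.2 -233.6] [13.3 38.4] 31.3 circ [ 428.7 -234.5]
[398. 239.] rect [470.8 -90.8] [39.9 13.3] 26.7 circ [470.  -89.2]
[318. 210.] rect [ 423.1 -154.6] [48.6 50.8] 74.0 circ [ 423.2 -154.8]
[147.  32.] rect [ 231.1 -239. ] [296.5  73.3] 90.0 circ [ 267.2 -239.1]
t 33.6 tcp [ 0.4254 -0.1546  0.115 ] rot [-1.800e+02  1.000e-01  1.639e+02] w 0.849 f 0.0 need 2
total turn [-0.001  0.001 -0.001] turn-first then shift cm: [0.03 0.05 9.3 ]
```

View pics/last.png

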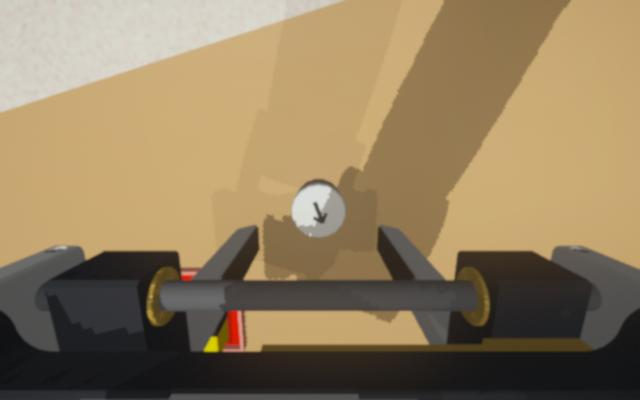

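The GPS top is centred at (318,210) between the fingers, about 1–2 mm off along tool x. Grip and lift.

Request:
jog_arm:
  rows:
    - [0.1,0,1.8,0,0,0,0.85]
    - [0,0,2.5,0,0,0,0.85]
    - [0,0,2,0,0,0,0.85]
    - [0,0,1.5,0,0,0,0.85]
    - [0,0,1,0,0,0,0.85]
    - [0,0,0.4,0,0,0,0.85]
    - [0,0,0,0,0,0,0.85]
    - [0,0,0,0,0,0,0.5]

```text
time: 34.45
tcp_pos: [0.4244, -0.1538, 0.0231]
ee_rot: [-180.0, 0.1, 164.0]
wrist_force: [0.7, 0.1, 0.0]
width: 0.799
finger_force: 0.0
```

Request:
jog_arm:
  rows:
    - [0,0,0,0,0,0,0.35]
    - [0,0,0,0,0,0,0.35]
    - [0,0,0,0,0,0,0.35]
    - [0,0,0,0,0,0,0.35]
    - [0,0,0,0,0,0,0.35]
    - [0,0,-1,0,0,0,0.35]
    - [0,0,-3,0,0,0,0.35]
    - [0,0,-5,0,0,0,0.35]

```text
time: 35.25
tcp_pos: [0.4212, -0.1517, 0.111]
ee_rot: [179.9, -0.4, 164.0]
wrist_force: [0.9, -0.3, -0.8]
width: 0.524
finger_force: 30.0
```

Request:
jog_arm:
  rows:
    - [0,0,0,0,0,0,0.35]
    - [0,0,0,0,0,0,0.35]
    - [0,0,0,0,0,0,0.35]
    - [0,0,0,0,0,0,0.35]
    - [0,0,0,0,0,0,0.35]
    - [0,0,0,0,0,0,0.35]
    - [0,0,0,0,0,0,0.35]
    - [0,0,0,0,0,0,0.35]

```text
time: 36.05
tcp_pos: [0.4236, -0.1533, 0.1123]
ee_rot: [180.0, -0.0, 164.0]
wrist_force: [-0.8, -0.7, -1.2]
width: 0.519
finger_force: 30.0
```

```bash
python3 go.py .642 -.0235 .11 164 16|head -2
```

```text
t 36.0 tcp [ 0.4236 -0.1533  0.1123] rot [180.  -0. 164.] w 0.519 f 30.0 need 6
total turn [ 0.    -0.    -0.001] turn-first then shift cm: [-17.42  18.49   0.23]
```

Request:
jog_arm:
  rows:
    - [-1.4,1.5,0,0,0,0,0.35]
    - [-2.8,3,0,0,0,0,0.35]
    - [-2.8,3,0,0,0,0,0.35]
    - [-2.8,3,0,0,0,0,0.35]
    - [-2.8,3,0,0,0,0,0.35]
    - [-2.8,3,0,0,0,0,0.35]
    - [-1.4,1.4,0,0,0,0,0.35]
    - [-0.6,0.6,0,0,0,0,0.35]

```text
time: 36.85
tcp_pos: [0.6433, -0.0224, 0.1121]
ee_rot: [180.0, 0.0, 164.1]
wrist_force: [0.1, -0.3, -0.2]
width: 0.521
finger_force: 30.0
```

Request:
jog_arm:
  rows:
    - [0,0,0,0,0,0,0.35]
    - [0,0,0,0,0,0,0.35]
    - [0,0,0,0,0,0,0.35]
    - [0,0,0,0,0,0,0.35]
    - [0,0,0,0,0,0,0.35]
    - [0,0,0,0,0,0,0.35]
    - [0,0,0,0,0,0,0.35]
    - [0,0,0,0,0,0,0.35]

```text
time: 37.65
tcp_pos: [0.642, -0.0236, 0.1125]
ee_rot: [180.0, 0.0, 164.0]
wrist_force: [-0.4, 0.0, -0.1]
width: 0.52
finger_force: 30.0
```

```bash
python3 look.py "((45,40,40),(90,255,255))" .012; python3 go.py .642 -.0235 .028 164 16|head -2
```

```text
[318. 192.] rect [638.7 -21.7] [81.8 74.5] 64.6 circ [637.3 -21.4]
t 37.7 tcp [ 0.642  -0.0236  0.1125] rot [180.   0. 164.] w 0.525 f 30.0 need 2
total turn [ 0.     0.    -0.001] turn-first then shift cm: [0.01 0.01 8.45]
```

Request:
jog_arm:
  rows:
    - [0,0,1.5,0,0,0,0.35]
    - [0,0,2,0,0,0,0.35]
    - [0,0,2,0,0,0,0.35]
    - [0,0,1.5,0,0,0,0.35]
    - [0,0,1,0,0,0,0.35]
    - [0,0,0.45,0,0,0,0.35]
    - [0,0,0,0,0,0,0.35]
    - [0,0,0,0,0,0,0.35]

```text
time: 38.5
tcp_pos: [0.6427, -0.0237, 0.0285]
ee_rot: [180.0, 0.1, 164.0]
wrist_force: [-0.3, -0.1, -0.3]
width: 0.523
finger_force: 30.0
```

Request:
jog_arm:
  rows:
    - [0,0,0,0,0,0,0.75]
    - [0,0,0,0,0,0,0.75]
    - [0,0,0,0,0,0,0.75]
    - [0,0,0,0,0,0,0.75]
    - [0,0,-1,0,0,0,0.75]
    - [0,0,-3,0,0,0,0.75]
    - [0,0,-4,0,0,0,0.75]
    - [0,0,-4,0,0,0,0.75]

```text
time: 39.3
tcp_pos: [0.6417, -0.0235, 0.1497]
ee_rot: [-180.0, -0.0, 164.0]
wrist_force: [0.8, 0.5, -0.1]
width: 0.75
finger_force: 0.0
```

Request:
jog_arm:
  rows:
    - [1,0,-4,0,0,0,0.75]
    - [3,0,-2,0,0,0,0.75]
    - [4,0,0,0,0,0,0.75]
    - [4,0,0,0,0,0,0.75]
    - [4,0,0,0,0,0,0.75]
    - [4,0,0,0,0,0,0.75]
    - [2,0,0,0,0,0,0.75]
    - [0,0,0,0,0,0,0.75]

```text
time: 40.1
tcp_pos: [0.4292, 0.0379, 0.2086]
ee_rot: [180.0, 0.1, 164.0]
wrist_force: [0.1, 0.2, 0.0]
width: 0.752
finger_force: 0.0
```

Run:
```python
from lib import *
T,PT=shot("top"); S,PS=shot("side")
a=cv2.resize(T[120:280,150:500],None,fx=2.2,fy=2.2,interpolation=cv2.INTER_CUBIC)[:,:770]; b=cv2.resize(S[70:350,170:470],None,fx=.8,fy=.8)
c=np.zeros((590,770,3),np.uint8); c[:a.shape[0],:a.shape[1]]=a; c[360:360+224,:240]=b; b2=cv2.resize(S[110:210,240:470],None,fx=2.2,fy=2.2); c[360:360+220,250:250+506]=b2
cv2.imwrite("pics/end.png",c[:,:,::-1])
# part tops in the top view on known/measured heights
for n,X in dict(purple=(.5314,.4006,.04),orange=(.5214,.3334,.04),yel=(.5154,-.3084,.04),blk=(.4961,-.3756,.04),gps=(.642,-.0235,.052)).items(): print(n,proj(PT,X).round(1),proj(PS,X).round(1))
for c in("purple","orange","yellow","white"): print(c,[tuple(np.round(cv2.minAreaRect(b)[0],1)) for b in blobs(T,c,20)[:5]])
```

```text
purple [189.3 188.5] [210.6 304.7]
orange [212.1 191.7] [240.8 279.9]
yel [430.9 193. ] [380.7 133.8]
blk [454.2 199.4] [395.2 126.2]
gps [333.5 150.7] [290.2 164.2]
purple [(np.float64(191.5), np.float64(254.5)), (np.float64(189.5), np.float64(189.0)), (np.float64(206.5), np.float64(230.0))]
orange []
yellow [(np.float64(436.0), np.float64(93.0)), (np.float64(432.8), np.float64(186.3)), (np.float64(428.9), np.float64(201.9))]
white []
```

View pics/end.png

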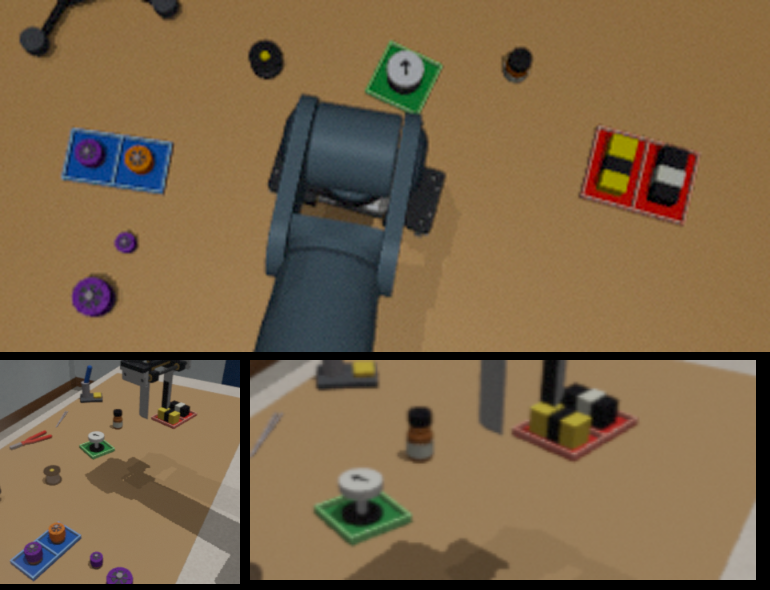

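The end view shows both motors seated at crop (90,152) and (138,158), the batteries at (618,163) and (669,177), and the GPS upright at (405,70). The spool (266,58) and bottle (517,63) have not moved, and the pixels match the bay-centre predictions to about 1 px. Handing in.

```bash
python3 -c "
from station import manip
print(manip.job_done())"
```

```text
the job is handed in; nothing more can be done
None
```

I placed both motors, both battery packs and the GPS receiver in their bays, left the bottle and spool where they stood, and handed the job in at about 40 s; it returned no verdict.

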